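Stroke the slide and leave it on the tight spot

TASK

Check this slide unit by hand: run its carriage gently up against the rubber buffer at the port end (black block with three brass fittings), then through its full travel up against the buffer at the plain end, feeling for the one place in between where it drags. Then bring the carriage back so that it stands centred on that tight spot, and let go of it there. Do not ram the buffers, and leave the things lying around the slide where they are.

Things in the scene. Friction and masses are not known exactly. Their poses are not given: they have to be found in the camera images.
- slide: The slide unit, screwed to the bench, turned up to 0.5 rad: base plate 100 x 420 x 10 mm, on it a steel rail between two end blocks (56 mm high; brass fittings to 63 mm). Origin: centre of the plate's underside, on the bench. Its y axis runs along the rail from the port end (black block with three brass fittings) to the plain end (aluminium block); z up.
- rail_mid (a point): Middle of the rail's top, 30 mm above the bench. Within 70 mm of it, either way, is one tight spot that cannot be seen: the carriage runs with about 2 N of friction elsewhere, but with 8 to 11 N over some 15 to 20 mm of its travel there (up to 15 N briefly as it climbs on). The middle of that stretch is the spot; left within 7 mm of it the carriage stays, pinched by the rail.
- carriage: Steel carriage on the rail, 62 x 62 mm, top 57 mm above the bench, about 0.6 kg, with an upright black post in its middle, 18 mm diameter, top 111 mm above the bench, standing on a round foot 28 mm wide whose top is at 63 mm. Origin: on the bench plane under the middle of the post; axes as the slide's.
- post (a point): Point on the axis of the carriage's post, 95 mm above the bench, 16 mm below the post's top: a good height to grip it.
- stop_port (a point): Face of the black rubber buffer (16 mm diameter, 12 mm long) at the port end, relaxed, 44 mm above the bench, on the rail's centre line. The edge of the carriage meets it when the post is 31 mm away along the rail.
- stop_plain (a point): Face of the like buffer at the plain end, relaxed; 302 mm from stop_port along the rail.
- travel (a joint): Position of the carriage along the slide's +y axis in m: 0 where it just meets the port buffer, 0.24 where it just meets the plain buffer, 0.12 in the middle. The buffers yield about 1 mm for every 2.5 N (so it can read below 0 or above 0.24, to 12 mm at most). A light press of a few N is enough; pressing one in by 10 mm would be ramming it.
- tape_roll: Bystander, loose: roll of cream masking tape, 92 mm across, 24 mm high; origin under its centre.
- contactor: Bystander, loose: white and black contactor, 70 x 45 x 65 mm; origin under its centre.
- din_offcut: Bystander, loose: offcut of mounting rail, 35 x 150 x 7.5 mm, lying flat; origin under its centre.

How it is judged:
By the outcome, as a careful person would: the job done as asked, in the order asked, and still so for the second after the job is handed in, with the robot touching nothing.
It also fails if it takes over 72 s, if anything falls off the work surface, if the arm or the gripper's body presses on something with over 40 N, if the wrist force passes 120 N, or if a joint passes its speed limit or range.

ROBOT

A 6-joint arm with a two-finger parallel gripper is mounted at the origin on the work surface. World frame = base frame: x ahead of the robot, y to its left, z up, the work surface at z = 0. Lengths are in mm, angles in rad, forces in N, time in s.
With the tool pointing down it reaches from about 350 to 775 mm from the base axis. Payload 7.3 kg.
Tool frame: the origin (TCP) lies midway between the tips of the shut fingers; the grasp point (between the pads) lies 19 mm behind it; z points along the fingers, y is the line along which they close (so a half turn about z gives the same grasp; the last joint's range is limited). The gripper opens to 92 mm and grips with 3 to 60 N. Pads are 19 mm wide; open, the fingers measure 130 mm over their backs; the gripper's body (75 mm by 190 mm) begins 47 mm behind the grasp point.
Start: joints at [-1.254, 0.342, 1.524, -0, 1.275, -0.146], TCP at [234.413, -469.782, 226.741] pointing down, gripper open.
Joint ranges: [-2.53, 2.53], [-0.77, 2.02], [0.04, 2.7], [-1, 4.14], [0.28, 2.66], [-3.11, 3.11]. Speed limits (rad/s): [2.57, 2.57, 3.14, 3.14, 3.14, 3.14].

INTERFACE

Orientations are given as [roll, pitch, yaw] about the fixed x, y, z axes, in that order (R = Rz(yaw) Ry(pitch) Rx(roll)).
In Python, from plant import bot gives the robot as it stands. The module is installed in compiled form; this text tells all that it offers.
- The arm moves only by the shell command python3 -m crank 'ROWS' [OPENING]. ROWS is JSON, a list of rows, each a list of 6 numbers: the shift along the tool's x, y, z in m, then the turn, a rotation vector about the tool's x, y, z in rad. In form: [[dx, dy, dz, wx, wy, wz], ...]. A call has 1 to 5 rows; each row shifts and turns the commanded pose from where the row before left it, along the tool's axes as they then stand; what a row does not reach is not made up. A row lasts 1/8 s, in which the tool goes at most 62.5 mm and 10.7 degrees, less where a joint would pass 70% of its speed; a pose out of reach is approached as far as the arm can. A call is refused whole if a number of a shift passes 0.0625 or a number of a turn 0.188, either way. A call with a gripper value outside its range is refused whole. OPENING is the opening in per cent of the stroke, from 0 (shut) to 100 (fully open), set as the call begins (- or left out, the last holds). The fingers move at their own pace and stop on an object; the grip force is fixed at half the most. Time passes only in rows, so rows that do not move let the fingers close. It gives the time, the measured TCP pose, the force, the opening and the grip force at its end, in the units of the state.
- bot.get_obs(): the state, without advancing time (a new reading comes with each control period).
- bot.capture(name): name is "scene" or "side" or "wrist"; returns a dict with "color" (400x640x3 uint8, blue, green, red), "fov_y" (degrees; the focal length in pixels is half the picture's height over the tangent of half this angle, whatever the lens; pixels are square), "cx", "cy" (the principal point, pixels), "extrinsics" (4x4, takes a point from world to camera coordinates); the wrist camera has in their place "tool_from_camera" (4x4, takes a point from camera to tool coordinates, whose origin is the TCP and whose axes are the flange's). Camera axes: x right, y up, looking along -z (the intrinsics and any distortion apply to the point x, -y, -z); pixel columns grow to the right and rows downward; lengths in mm; the calibration is good to about 2 mm. A picture is of the moment at which its call begins: read the wrist's pose just before it. There is no depth.
- bot.close_job(): hands the job in; it is judged then, once.
The state is a dict: "time": time; "joint_positions": joint angles; "dq": joint speeds; "tau": joint torques, N m; "tool_pos": TCP position; "tcp_rot": TCP orientation; "contact_force": force on the tool from outside, world axes, zero at the start; "moment": the same for the moment, N m; "grip_width": finger opening in mm; "finger_force": force on a finger pad.
Only numpy, scipy, OpenCV 4.12 (cv2) and the standard library are available. Lean on these libraries where they do the work, as an engineer would, in place of code of your own. Each camera call takes 0.05 s, during which the arm holds its last target. There are 200 camera calls.

## Working session

There is one attempt and no reset: what is moved stays moved. The work goes in short steps, Python scripts to look and compute and a shell command to move; the robot and the scene stay as the last step left them, time stands still between calls to the robot, and variables do not carry over. Pictures are saved under pics/ and viewed, at most 10 in all, crops included, and the job is handed in when it is done.

```bash
mkdir -p pics
cat > h.py <<'E'
import numpy as np, cv2, pickle
from plant import bot
def ray(c,u,v):
    f=200/np.tan(np.radians(c["fov_y"])/2); E=np.array(c["extrinsics"])
    d=np.array([(u-c["cx"])/f,-(v-c["cy"])/f,-1]); R=E[:3,:3]
    return -R.T@E[:3,3], R.T@d
def onplane(c,u,v,z):
    o,d=ray(c,u,v); return o+d*(z-o[2])/d[2]
def proj(c,p):
    f=200/np.tan(np.radians(c["fov_y"])/2); E=np.array(c["extrinsics"]); q=E[:3,:3]@p+E[:3,3]
    return c["cx"]+f*q[0]/-q[2], c["cy"]-f*q[1]/-q[2]
def tri(c1,p1,c2,p2):
    o1,d1=ray(c1,*p1);o2,d2=ray(c2,*p2)
    A=np.stack([d1,-d2],1); t=np.linalg.lstsq(A,o2-o1,rcond=None)[0]
    a=o1+t[0]*d1;b=o2+t[1]*d2; return (a+b)/2,np.linalg.norm(a-b)
E
python3 - <<'E'
from h import *
d={}
for n in("scene","side"):
    d[n]=bot.capture(n); cv2.imwrite(f"pics/{n}0.png",d[n]["color"])
    print({k:v for k,v in d[n].items() if k!="color"})
pickle.dump(d,open("c0.pkl","wb")); print(bot.get_obs())
E
```

```text
{'fov_y': 46.37935067416939, 'cx': 314.0241980165021, 'cy': 203.34133113783065, 'extrinsics': array([[-5.63416156e-03,  9.99980376e-01,  2.73937669e-03,
         8.31739090e+00],
       [-8.69453913e-01, -6.25194873e-03,  4.93974500e-01,
         4.89981472e+02],
       [ 4.93981933e-01,  4.01370361e-04,  8.69472075e-01,
        -1.18727039e+03],
       [ 0.00000000e+00,  0.00000000e+00,  0.00000000e+00,
         1.00000000e+00]])}
{'fov_y': 54.859854116820784, 'cx': 324.3455559402046, 'cy': 206.03782130726813, 'extrinsics': array([[-9.39328146e-01, -3.42666049e-01,  1.55760516e-02,
         5.35700972e+02],
       [ 2.59352229e-01, -6.79760749e-01,  6.86047918e-01,
        -2.14643024e+02],
       [-2.24497341e-01,  6.48463802e-01,  7.27389607e-01,
        -6.53562164e+02],
       [ 0.00000000e+00,  0.00000000e+00,  0.00000000e+00,
         1.00000000e+00]])}
{'time': 0.1, 'joint_positions': array([-1.25395741e+00,  3.42640472e-01,  1.52494655e+00,  8.88904646e-06,
        1.27540959e+00, -1.46022669e-01]), 'dq': array([ 0.00086866, -0.00140769, -0.00407308,  0.00057912,  0.00021078,
        0.00062792]), 'tau': array([ 2.37039458e-03, -4.32005131e+01, -2.44693011e+01,  7.20106624e-02,
        5.26645139e-02, -3.21252196e-05]), 'tool_pos': array([ 234.31069236, -469.38992219,  226.11224837]), 'tcp_rot': array([-3.14020487e+00, -2.12691684e-04,  4.62858848e-01]), 'contact_force': array([ 0.12169268, -0.13794694, -0.12253148]), 'moment': array([ 0.04871977, -0.03080518,  0.02799032]), 'finger_force': 0.0, 'grip_width': 91.84245399709835}
```

View pics/scene0.png

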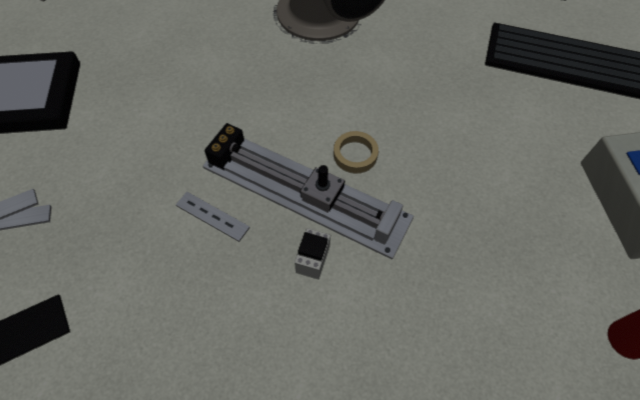

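View pics/side0.png

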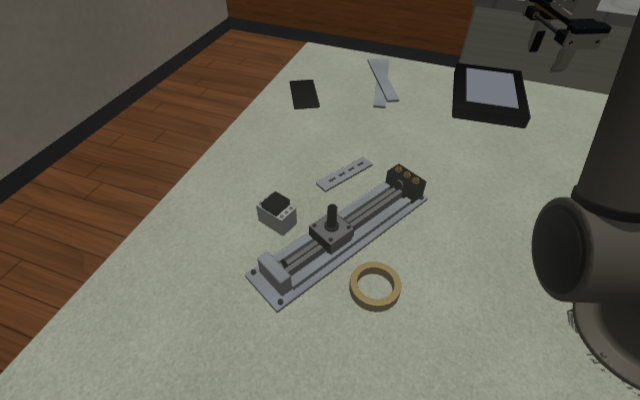

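Scene: port block at (225,143), plain block at (389,222), post top at about (322,169), tape (356,151), contactor (313,250), DIN offcut (212,215). Side: post top at about (332,208), fittings around (406,174), plain block (275,273).

Run:
```python
from h import *
d=pickle.load(open("c0.pkl","rb"))
box={"scene":((205,120,245,165),(305,155,340,190)),"side":((385,160,428,200),(315,195,350,232))}
out={}
for n in d:
    im=d[n]["color"]; hsv=cv2.cvtColor(im,cv2.COLOR_BGR2HSV)
    x0,y0,x1,y1=box[n][0]
    m=((hsv[...,1]>90)&(hsv[...,2]>60)).astype(np.uint8)[y0:y1,x0:x1]
    k,l,s,c=cv2.connectedComponentsWithStats(m)
    br=[c[i]+[x0,y0] for i in range(1,k) if s[i,4]>8]; print(n,"brass",br,s[1:,4])
    x0,y0,x1,y1=box[n][1]
    m=(im.max(2)<45).astype(np.uint8)[y0:y1,x0:x1]
    k,l,s,c=cv2.connectedComponentsWithStats(m); 
    print("post",[(s[i,:4]+[x0,y0,0,0],s[i,4]) for i in range(1,k) if s[i,4]>20])
    x0,y0,x1,y1={"scene":(180,100,440,280),"side":(230,130,440,320)}[n]
    cv2.imwrite(f"pics/{n}z.png",cv2.resize(im[y0:y1,x0:x1],None,fx=3,fy=3,interpolation=cv2.INTER_CUBIC)[:600,:800])
    for b in br: print(onplane(d[n],*b,63).round(1))
```

```text
scene brass [array([229.45454545, 129.57575758]), array([222.67647059, 138.14705882]), array([215.54285714, 146.77142857])] [33 34 35]
post [(array([316, 166,  14,  24]), np.int32(256))]
[ 433.7 -172.4   63. ]
[ 454.9 -183.6   63. ]
[ 475.7 -195.2   63. ]
side brass [array([398.18181818, 168.93939394]), array([406.74358974, 174.41025641]), array([415.41025641, 180.25641026])] [33 39 39]
post [(array([327, 205,  10,  23]), np.int32(191))]
[ 470.3 -191.3   63. ]
[ 449.2 -180.5   63. ]
[ 428.3 -168.8   63. ]
```

View pics/scenez.png

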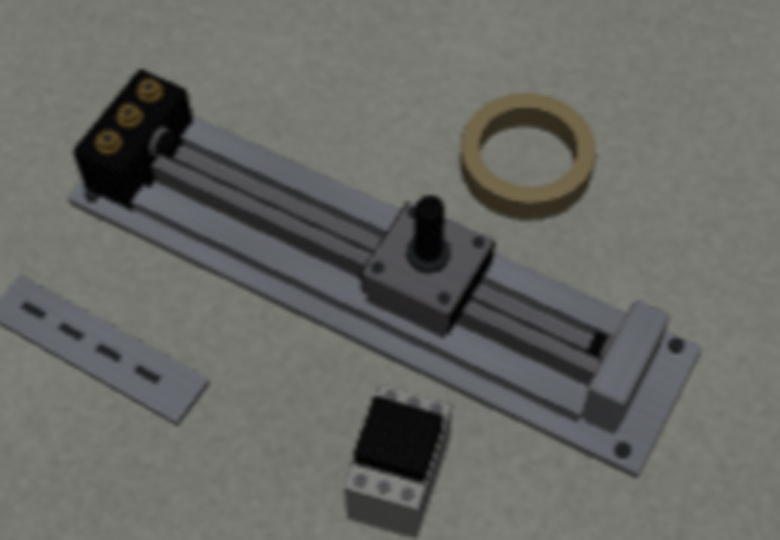

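View pics/sidez.png

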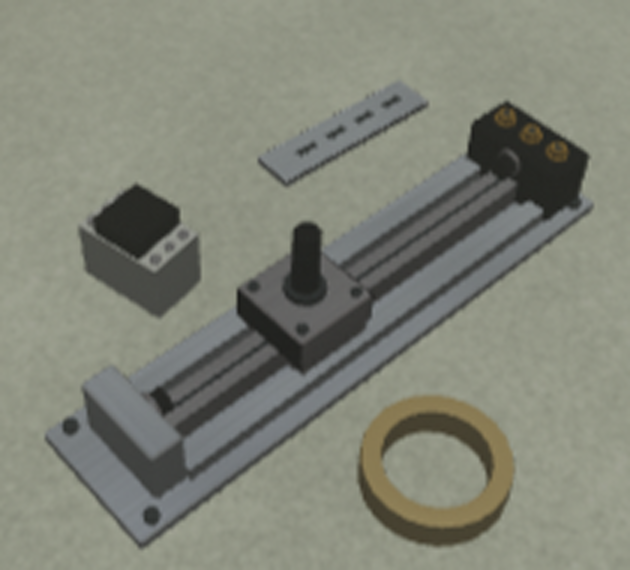

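Zooms: post top at scene (323.3,167.7), side (332.3,206.3). Plain block top centre at scene (390.7,216), side (274.7,267.3).

Run:
```python
from h import *
d=pickle.load(open("c0.pkl","rb")); s,e=d["scene"],d["side"]
for n,a,b in [("post",(323.3,167.7),(332.3,206.3)),("plain",(390.7,216),(274.7,267.3)),("br1",(229.45,129.6),(415.4,180.3)),("br2",(222.7,138.1),(406.7,174.4)),("br3",(215.5,146.8),(398.2,168.9))]:
    print(n,*tri(s,a,e,b))
for n,a,b in [("post",(323.3,167.7),111),("plain",(390.7,216),56),("br2",(222.7,138.1),63)]: print(n,onplane(s,*a,b))
for n,a,b in [("post",(332.3,206.3),111),("plain",(274.7,267.3),56),("br2",(406.7,174.4),63)]: print(n,onplane(e,*a,b))
w=bot.capture("wrist"); print(w["tool_from_camera"],w["fov_y"],w["cx"],w["cy"])
```

```text
post [554.28924249  10.01240864 111.66824171] 2.1765607831272167
plain [617.09541319 130.85959544  52.73689445] 4.076560192420107
br1 [ 428.81644199 -174.06088394   57.62499542] 1.2479439794703415
br2 [ 450.10270103 -185.29225414   58.02919726] 1.5617983177191055
br3 [ 471.19533589 -197.03432538   57.68859861] 1.1779754287593502
post [554.82999433  10.7306676  111.        ]
plain [620.36840775 131.68283573  56.        ]
br2 [ 454.73577887 -183.53345016   63.        ]
post [553.91458208   8.29402721 111.        ]
plain [614.75603381 131.0361907   56.        ]
br2 [ 449.33236389 -180.46533559   63.        ]
[[-5.10299365e-04  9.62510482e-01  2.71244006e-01  7.30645073e+01]
 [ 9.99999870e-01  4.87696287e-04  1.50737007e-04  5.08269178e-01]
 [ 1.28012550e-05  2.71244048e-01 -9.62510606e-01 -1.57758293e+02]
 [ 0.00000000e+00  0.00000000e+00  0.00000000e+00  1.00000000e+00]] 58.26937352956418 320.1837918153898 199.69687420968202
```

```bash
python3 -m crank '[[0,0,0,0,0,0.187],[0,0,0,0,0,0.187],[0,0,0,0,0,0.187],[0,0,0,0,0,0.187],[0,0,0,0,0,0.187]]' 100
python3 -m crank '[[0.0056,-0.057,0,0,0,0.018],[0.0056,-0.057,0,0,0,0],[0.0056,-0.057,0,0,0,0],[0.0056,-0.057,0,0,0,0],[0.0056,-0.057,0,0,0,0]]'
python3 -m crank '[[0.0056,-0.057,0,0,0,0],[0.0056,-0.057,0,0,0,0],[0.0056,-0.057,0,0,0,0],[0.0056,-0.057,0,0,0,0],[0.0056,-0.057,0,0,0,0]]'
python3 -m crank '[[0,0,0,0,0,0]]'
cat > w.py <<'E'
from h import *
import sys
from scipy.spatial.transform import Rotation as Ro
o=bot.get_obs(); w=bot.capture("wrist"); T=np.eye(4); T[:3,:3]=Ro.from_euler("xyz",o["tcp_rot"]).as_matrix(); T[:3,3]=o["tool_pos"]
M=T@np.array(w["tool_from_camera"]); w["extrinsics"]=np.linalg.inv(M)
pickle.dump(w,open(sys.argv[1]+".pkl","wb")); cv2.imwrite(f"pics/{sys.argv[1]}.png",w["color"]); print(o["time"],o["tool_pos"],o["tcp_rot"],o["joint_positions"],o["contact_force"])
E
python3 w.py w1
```

```text
time: 0.78
tool_pos: [234.3, -469.6, 226.4]
tcp_rot: [-3.141, 0.0, -0.478]
contact_force: [-0.6, 0.1, -0.5]
grip_width: 91.5
finger_force: 0.0
time: 1.4
tool_pos: [393.1, -229.3, 226.7]
tcp_rot: [3.142, -0.0, -0.491]
contact_force: [0.4, -1.5, 0.7]
grip_width: 91.6
finger_force: 0.0
time: 2.02
tool_pos: [552.0, 9.0, 226.5]
tcp_rot: [3.141, 0.0, -0.49]
contact_force: [0.5, -1.4, 0.2]
grip_width: 91.7
finger_force: 0.0
time: 2.15
tool_pos: [552.4, 10.6, 225.9]
tcp_rot: [-3.141, 0.001, -0.485]
contact_force: [0.8, 0.3, -0.3]
grip_width: 91.8
finger_force: 0.0
2.15 [552.40786223  10.62957471 225.92762665] [-3.14117237e+00  7.29177344e-04 -4.85328892e-01] [-1.19862285e-01  3.93406116e-01  1.44839659e+00  6.77760679e-04
  1.30032082e+00  1.93608182e+00] [ 0.75829385  0.25567587 -0.31005357]
```

View pics/w1.png

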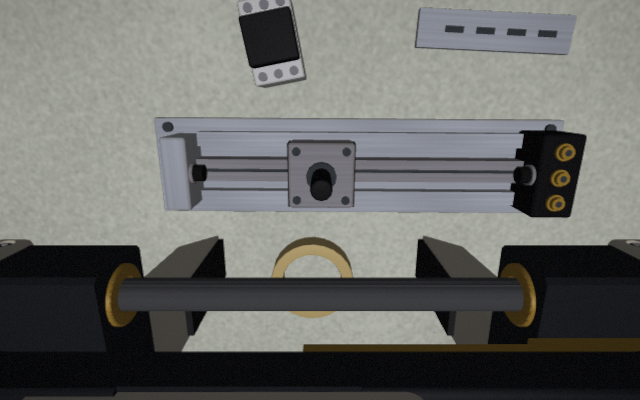

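Wrist view: post top at (321,188), buffer faces at (206,173) plain and (515,175) port, plate edge from (155,119) to (563,121), carriage top 288–355 × 141–208.

Run:
```python
from h import *
w=pickle.load(open("w1.pkl","rb")); s=pickle.load(open("c0.pkl","rb"))
im=w["color"][150:212,300:345]; m=(im.max(2)<30).astype(np.uint8); ys,xs=np.nonzero(m); print("dark",xs.min()+300,xs.max()+300,ys.min()+150,ys.max()+150)
P=onplane(w,321,188,111);A=onplane(w,515,175,44);B=onplane(w,206,173,44)
print(P,A,B,np.linalg.norm(B-A)); u=(B-A)/np.linalg.norm(B-A); print("u",u,np.arctan2(u[1],u[0])-np.pi/2, "travel",(P-A)@u-31, "lat",(P-A)@np.array([-u[1],u[0],0]))
p1,p2=onplane(w,155,119,10),onplane(w,563,121,10); q=p1-p2; print("edge yaw",np.arctan2(q[1],q[0])-np.pi/2)
print("tri",tri(w,(321,188),s["scene"],(323.3,167.7)),tri(w,(321,188),s["side"],(332.3,206.3)))
t=np.array([552.4,10.6,0]);y=-0.4853
X=np.array([np.cos(y),np.sin(y),0]);Y=np.array([np.sin(y),-np.cos(y),0])
print("move to post tool x,y",(P-t)@X,(P-t)@Y)
```

```text
dark 311 331 168 200
[557.36384792   7.07496737 111.        ] [ 466.70778347 -156.75726191   44.        ] [607.51950613 105.79578023  44.        ] 297.929590967974
u [0.47263423 0.88125869 0.        ] -0.4922775573145648 travel 156.2257355183222 lat -2.4587254835712358
edge yaw -0.4905901441249836
tri (array([557.61315175,   8.6951193 , 114.23511195]), np.float64(4.03582601887667)) (array([555.66842903,   6.8206726 , 108.56588688]), np.float64(2.5248897077739305))
move to post tool x,y 6.035032612279055 0.8025101976346506
```

```bash
python3 -m crank '[[0.0045,0.0005,0.05,0,0,0],[0,0,0.05,0,0,0],[0,0,0.035,0,0,0],[0,0,0.014,0,0,0],[0,0,0,0,0,0]]' 100
python3 w.py w2
```

```text
time: 2.82
tool_pos: [554.7, 4.0, 77.6]
tcp_rot: [3.141, 0.001, -0.491]
contact_force: [-0.1, 0.3, 0.1]
grip_width: 91.6
finger_force: 0.0
2.825 [554.71431593   3.9798482   77.61916225] [ 3.14104016e+00  8.62657162e-04 -4.91213054e-01] [-1.30866482e-01  5.55297852e-01  1.63172337e+00 -2.60629980e-04
  9.55573513e-01  1.93129319e+00] [-0.12425217  0.25782756  0.06616459]
```

View pics/w2.png

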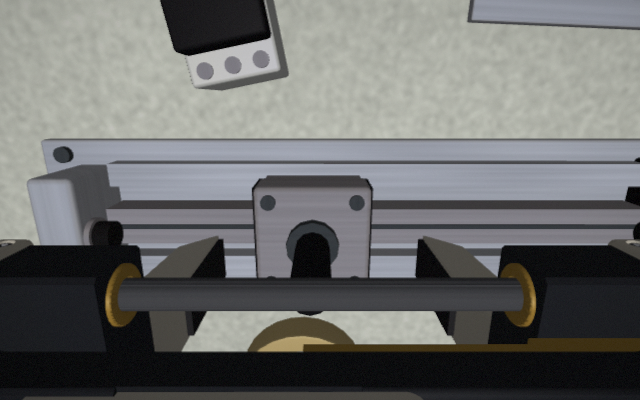

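Post stands between the fingers; its foot's outline runs about 286–340 px wide, centred near (313,246); post's near rim shows at (311,314), below the bar.

Run:
```python
from h import *
w=pickle.load(open("w2.pkl","rb")); t=np.array([554.7,4.0,0]);y=-0.491
X=np.array([np.cos(y),np.sin(y),0]);Y=np.array([np.sin(y),-np.cos(y),0])
for n,u,v,z in[("car",313,180,57),("carL",254,180,57),("carR",372,180,57),("foot",313,221,63),("posttop near",311,314,111)]:
    P=onplane(w,u,v,z); print(n,P,(P-t)@X,(P-t)@Y)
```

```text
car [585.93662771  -8.91420072  57.        ] 33.635537244443604 -3.3397792183654436
carL [600.10395635  17.53369641  57.        ] 33.65876835880481 -33.34317775954697
carR [571.76822072 -35.36411096  57.        ] 33.612304361834035 26.665903047103736
foot [5.68347250e+02 5.00513657e-01 6.30000000e+01] 13.685023791757386 -3.3487238992984674
posttop near [548.78693866  10.97542766 111.        ] -8.503472713011307 -3.3633074884113143
```

```bash
python3 -m crank '[[0.0005,-0.0034,0,0,0,0],[0,0,0,0,0,0]]' 100
python3 -m crank '[[0,0,0,0,0,0],[0,0,0,0,0,0],[0,0,0,0,0,0],[0,0,0,0,0,0],[0,0,0,0,0,0]]' 0
python3 -m crank '[[0,0,0,0,0,0],[0,0,0,0,0,0]]'
```

```text
time: 3.12
tool_pos: [558.0, 7.6, 78.9]
tcp_rot: [-3.141, -0.002, -0.49]
contact_force: [0.1, 0.7, -0.3]
grip_width: 91.7
finger_force: 0.0
time: 3.75
tool_pos: [557.1, 7.5, 77.7]
tcp_rot: [3.141, 0.0, -0.49]
contact_force: [-0.0, -0.8, -0.7]
grip_width: 46.3
finger_force: 0.0
time: 4.0
tool_pos: [557.1, 7.5, 77.7]
tcp_rot: [3.142, -0.0, -0.49]
contact_force: [-0.1, 0.3, -0.3]
grip_width: 26.1
finger_force: 0.0
```

```bash
cat > f.py <<'E'
import sys,re
for l in sys.stdin:
    k,v=l.split(":",1) if ":" in l else (l.strip(),"")
    if k=="time": t=v.strip()
    elif k=="tool_pos": p=eval(v)
    elif k=="contact_force": F=eval(v)
    elif k=="grip_width": g=v.strip()
    elif k=="finger_force":
        ux,uy=.4715,.8819
        print(t,"s=%.1f lat=%.1f z=%.1f Fs=%.1f Fl=%.1f Fz=%.1f"%((p[0]-557.1)*ux+(p[1]-7.5)*uy,(p[0]-557.1)*uy-(p[1]-7.5)*ux,p[2],F[0]*ux+F[1]*uy,F[0]*uy-F[1]*ux,F[2]),"g",g,v.strip(),flush=True)
    elif k!="tcp_rot": print(l.strip())
E
python3 -m crank '[[0,0,0,0,0,0],[0,0,0,0,0,0],[0,0,0,0,0,0]]' 0 | python3 f.py
(python3 -m crank '[[0,0.001,0,0,0,0]]'; python3 -m crank '[[0,0.003,0,0,0,0]]';python3 -m crank '[[0,0.004,0,0,0,0]]';python3 -m crank '[[0,0.004,0,0,0,0]]') | python3 f.py
```

```text
4.38 s=0.0 lat=0.0 z=77.7 Fs=0.7 Fl=0.2 Fz=0.3 g 17.4 30.0
4.5 s=-0.7 lat=0.0 z=77.7 Fs=2.1 Fl=-0.5 Fz=-0.2 g 17.1 30.0
4.62 s=-3.8 lat=-0.0 z=77.7 Fs=1.6 Fl=0.0 Fz=-0.4 g 17.0 30.0
4.75 s=-8.1 lat=-0.0 z=77.7 Fs=1.6 Fl=0.7 Fz=-1.2 g 17.0 30.0
4.88 s=-12.3 lat=-0.0 z=77.7 Fs=1.9 Fl=-0.0 Fz=-0.9 g 17.4 30.0
```

```bash
(for i in 1; do
python3 -m crank '[[0,0.004,0,0,0,0]]';python3 -m crank '[[0,0.004,0,0,0,0]]';python3 -m crank '[[0,0.004,0,0,0,0]]';python3 -m crank '[[0,0.004,0,0,0,0]]';python3 -m crank '[[0,0.004,0,0,0,0]]';python3 -m crank '[[0,0.004,0,0,0,0]]';python3 -m crank '[[0,0.004,0,0,0,0]]';python3 -m crank '[[0,0.004,0,0,0,0]]';python3 -m crank '[[0,0.004,0,0,0,0]]';python3 -m crank '[[0,0.004,0,0,0,0]]';python3 -m crank '[[0,0.004,0,0,0,0]]';python3 -m crank '[[0,0.004,0,0,0,0]]';python3 -m crank '[[0,0.004,0,0,0,0]]';python3 -m crank '[[0,0.004,0,0,0,0]]';python3 -m crank '[[0,0.004,0,0,0,0]]';python3 -m crank '[[0,0.004,0,0,0,0]]';python3 -m crank '[[0,0.004,0,0,0,0]]';python3 -m crank '[[0,0.004,0,0,0,0]]';python3 -m crank '[[0,0.004,0,0,0,0]]';python3 -m crank '[[0,0.004,0,0,0,0]]';python3 -m crank '[[0,0.004,0,0,0,0]]';python3 -m crank '[[0,0.004,0,0,0,0]]';python3 -m crank '[[0,0.004,0,0,0,0]]'; done) | python3 f.py
```

```text
5.0 s=-16.3 lat=-0.0 z=77.7 Fs=3.0 Fl=-0.3 Fz=-0.7 g 17.8 30.0
5.12 s=-20.4 lat=0.0 z=77.7 Fs=2.3 Fl=-1.0 Fz=-1.2 g 16.8 30.0
5.25 s=-24.3 lat=-0.1 z=77.7 Fs=1.3 Fl=0.2 Fz=-0.1 g 17.1 30.0
5.38 s=-28.0 lat=0.0 z=77.7 Fs=6.8 Fl=-0.7 Fz=-0.8 g 17.5 30.0
5.5 s=-30.6 lat=0.0 z=77.7 Fs=12.2 Fl=-0.3 Fz=-2.2 g 17.5 30.0
5.62 s=-34.4 lat=0.0 z=77.7 Fs=11.1 Fl=-0.6 Fz=-3.0 g 17.2 30.0
5.75 s=-38.6 lat=-0.0 z=77.7 Fs=9.9 Fl=-1.6 Fz=-2.5 g 17.4 30.0
5.88 s=-42.9 lat=0.0 z=77.7 Fs=7.6 Fl=0.7 Fz=-1.9 g 17.0 30.0
6.0 s=-48.1 lat=-0.0 z=77.7 Fs=2.1 Fl=-0.5 Fz=-0.6 g 17.3 30.0
6.12 s=-52.4 lat=0.0 z=77.7 Fs=2.1 Fl=-0.2 Fz=-0.7 g 17.9 30.0
6.25 s=-56.5 lat=0.0 z=77.7 Fs=1.7 Fl=-0.1 Fz=-0.0 g 17.5 30.0
6.38 s=-60.4 lat=-0.0 z=77.7 Fs=2.9 Fl=-0.5 Fz=-0.1 g 17.4 30.0
6.5 s=-64.4 lat=-0.0 z=77.7 Fs=2.5 Fl=-1.2 Fz=-0.9 g 17.0 30.0
6.62 s=-68.3 lat=-0.0 z=77.7 Fs=2.0 Fl=0.1 Fz=-0.4 g 17.3 30.0
6.75 s=-72.3 lat=-0.0 z=77.7 Fs=1.8 Fl=-0.4 Fz=-0.7 g 17.7 30.0
6.88 s=-76.3 lat=-0.0 z=77.7 Fs=2.0 Fl=0.2 Fz=-0.5 g 17.2 30.0
7.0 s=-80.3 lat=-0.0 z=77.7 Fs=2.7 Fl=-1.0 Fz=-0.5 g 17.3 30.0
7.12 s=-84.3 lat=-0.1 z=77.7 Fs=1.9 Fl=-1.3 Fz=-0.7 g 17.7 30.0
7.25 s=-88.3 lat=-0.1 z=77.7 Fs=3.0 Fl=-2.2 Fz=0.1 g 17.5 30.0
7.38 s=-92.3 lat=0.0 z=77.7 Fs=1.8 Fl=-1.4 Fz=0.3 g 17.3 30.0
7.5 s=-96.3 lat=-0.0 z=77.7 Fs=1.8 Fl=-1.4 Fz=0.5 g 17.4 30.0
7.62 s=-100.3 lat=-0.0 z=77.7 Fs=2.0 Fl=-1.6 Fz=0.7 g 17.4 30.0
7.75 s=-104.3 lat=-0.0 z=77.7 Fs=2.6 Fl=-2.1 Fz=1.1 g 17.5 30.0
```

```bash
(python3 -m crank '[[0,0.006,0,0,0,0],[0,0.006,0,0,0,0],[0,0.006,0,0,0,0],[0,0.006,0,0,0,0],[0,0.006,0,0,0,0]]';python3 -m crank '[[0,0.004,0,0,0,0]]';python3 -m crank '[[0,0.003,0,0,0,0]]';python3 -m crank '[[0,0.002,0,0,0,0]]';python3 -m crank '[[0,0.002,0,0,0,0]]';python3 -m crank '[[0,0.002,0,0,0,0]]') | python3 f.py
```

```text
8.38 s=-134.4 lat=-0.0 z=77.7 Fs=2.7 Fl=-2.7 Fz=0.7 g 17.4 30.0
8.5 s=-138.5 lat=-0.0 z=77.7 Fs=2.2 Fl=-3.0 Fz=0.1 g 17.6 30.0
8.62 s=-141.3 lat=-0.1 z=77.7 Fs=1.9 Fl=-2.8 Fz=-0.2 g 17.4 30.0
8.75 s=-143.2 lat=-0.1 z=77.7 Fs=2.4 Fl=-3.4 Fz=1.7 g 17.1 30.0
8.88 s=-145.1 lat=-0.1 z=77.7 Fs=2.6 Fl=-4.0 Fz=0.7 g 17.1 30.0
9.0 s=-147.1 lat=-0.1 z=77.7 Fs=1.6 Fl=-4.0 Fz=1.0 g 17.4 30.0
```

```bash
(python3 -m crank '[[-0.0004,0.002,0,0,0,0]]';python3 -m crank '[[0,0.002,0,0,0,0]]';python3 -m crank '[[0,0.0015,0,0,0,0]]';python3 -m crank '[[0,0.0015,0,0,0,0]]';python3 -m crank '[[0,0.001,0,0,0,0]]') | python3 f.py
```

```text
9.12 s=-149.1 lat=0.0 z=77.7 Fs=2.2 Fl=-1.5 Fz=-1.1 g 17.2 30.0
9.25 s=-151.2 lat=-0.0 z=77.7 Fs=2.5 Fl=-2.6 Fz=-1.0 g 17.4 30.0
9.38 s=-152.7 lat=-0.0 z=77.7 Fs=1.8 Fl=-2.1 Fz=-1.6 g 17.6 30.0
9.5 s=-154.1 lat=-0.0 z=77.7 Fs=2.7 Fl=-1.5 Fz=-1.3 g 17.2 30.0
9.62 s=-155.2 lat=-0.1 z=77.7 Fs=2.8 Fl=-1.1 Fz=-2.3 g 16.9 30.0
```

```bash
(python3 -m crank '[[0,0.0015,0,0,0,0]]';python3 -m crank '[[0,0.0015,0,0,0,0]]';python3 -m crank '[[0,0.001,0,0,0,0]]';python3 -m crank '[[0,0.001,0,0,0,0]]') | python3 f.py
```

```text
9.75 s=-156.5 lat=-0.1 z=77.7 Fs=2.2 Fl=-1.5 Fz=-3.0 g 17.3 30.0
9.88 s=-158.1 lat=-0.1 z=77.7 Fs=2.3 Fl=-0.9 Fz=-2.5 g 17.2 30.0
10.0 s=-159.1 lat=-0.1 z=77.7 Fs=3.1 Fl=0.0 Fz=-3.3 g 17.3 30.0
10.12 s=-159.8 lat=-0.1 z=77.7 Fs=5.3 Fl=0.3 Fz=-3.3 g 17.4 30.0
```

```bash
(python3 -m crank '[[0,0.001,0,0,0,0]]';python3 -m crank '[[0,0.0006,0,0,0,0]]';python3 -m crank '[[0,0,0,0,0,0],[0,0,0,0,0,0]]') | python3 f.py
```

```text
10.25 s=-160.5 lat=-0.0 z=77.7 Fs=5.8 Fl=0.3 Fz=-4.3 g 17.4 30.0
10.38 s=-160.8 lat=-0.1 z=77.7 Fs=7.3 Fl=0.3 Fz=-3.5 g 17.6 30.0
10.62 s=-160.8 lat=-0.1 z=77.7 Fs=6.5 Fl=0.5 Fz=-3.6 g 17.7 30.0
```

```bash
(python3 -m crank '[[0,-0.003,0,0,0,0],[0,-0.006,0,0,0,0],[0,-0.006,0,0,0,0],[0,-0.006,0,0,0,0],[0,-0.006,0,0,0,0]]';python3 -m crank '[[0,-0.006,0,0,0,0],[0,-0.006,0,0,0,0],[0,-0.006,0,0,0,0],[0,-0.006,0,0,0,0],[0,-0.006,0,0,0,0]]';python3 -m crank '[[0,-0.006,0,0,0,0],[0,-0.006,0,0,0,0],[0,-0.006,0,0,0,0],[0,-0.006,0,0,0,0],[0,-0.006,0,0,0,0]]';python3 -m crank '[[0,-0.006,0,0,0,0],[0,-0.004,0,0,0,0],[0,-0.004,0,0,0,0]]';
python3 -m crank '[[0,-0.002,0,0,0,0]]';python3 -m crank '[[0,-0.002,0,0,0,0]]';python3 -m crank '[[0,-0.002,0,0,0,0]]';python3 -m crank '[[0,-0.002,0,0,0,0]]';python3 -m crank '[[0,-0.002,0,0,0,0]]';python3 -m crank '[[0,-0.002,0,0,0,0]]';python3 -m crank '[[0,-0.002,0,0,0,0]]';python3 -m crank '[[0,-0.002,0,0,0,0]]';python3 -m crank '[[0,-0.002,0,0,0,0]]';python3 -m crank '[[0,-0.002,0,0,0,0]]';python3 -m crank '[[0,-0.002,0,0,0,0]]';python3 -m crank '[[0,-0.002,0,0,0,0]]';python3 -m crank '[[0,-0.002,0,0,0,0]]';python3 -m crank '[[0,-0.002,0,0,0,0]]';python3 -m crank '[[0,-0.002,0,0,0,0]]';python3 -m crank '[[0,-0.002,0,0,0,0]]';python3 -m crank '[[0,-0.002,0,0,0,0]]';python3 -m crank '[[0,-0.002,0,0,0,0]]';python3 -m crank '[[0,-0.002,0,0,0,0]]';python3 -m crank '[[0,-0.002,0,0,0,0]]') | python3 f.py
```

```text
11.25 s=-134.3 lat=-0.1 z=77.7 Fs=-1.9 Fl=2.7 Fz=-4.7 g 17.3 30.0
11.88 s=-104.2 lat=-0.1 z=77.7 Fs=-2.2 Fl=3.3 Fz=-5.9 g 17.4 30.0
12.5 s=-74.2 lat=-0.1 z=77.7 Fs=-1.8 Fl=5.5 Fz=-5.5 g 17.2 30.0
12.88 s=-60.3 lat=-0.1 z=77.7 Fs=-2.5 Fl=4.7 Fz=-5.7 g 17.4 30.0
13.0 s=-58.2 lat=-0.1 z=77.7 Fs=-2.2 Fl=5.5 Fz=-6.0 g 17.3 30.0
13.12 s=-56.3 lat=-0.2 z=77.7 Fs=-2.5 Fl=5.7 Fz=-5.8 g 17.3 30.0
13.25 s=-54.4 lat=-0.1 z=77.7 Fs=-2.8 Fl=5.4 Fz=-5.3 g 17.2 30.0
13.38 s=-52.3 lat=-0.1 z=77.7 Fs=-2.0 Fl=4.9 Fz=-6.0 g 17.6 30.0
13.5 s=-50.4 lat=-0.1 z=77.7 Fs=-1.8 Fl=4.9 Fz=-6.1 g 17.3 30.0
13.62 s=-48.4 lat=-0.1 z=77.7 Fs=-1.9 Fl=5.4 Fz=-5.6 g 17.3 30.0
13.75 s=-46.4 lat=-0.0 z=77.7 Fs=-2.2 Fl=5.4 Fz=-5.2 g 17.5 30.0
13.88 s=-44.6 lat=-0.1 z=77.7 Fs=-4.4 Fl=4.3 Fz=-4.8 g 17.4 30.0
14.0 s=-43.4 lat=-0.2 z=77.7 Fs=-9.0 Fl=5.3 Fz=-4.3 g 17.3 30.0
14.12 s=-42.3 lat=-0.1 z=77.7 Fs=-12.1 Fl=5.4 Fz=-3.3 g 17.2 30.0
14.25 s=-40.4 lat=-0.1 z=77.7 Fs=-11.6 Fl=4.8 Fz=-3.0 g 17.1 30.0
14.38 s=-38.3 lat=-0.1 z=77.7 Fs=-10.6 Fl=5.4 Fz=-3.7 g 17.5 30.0
14.5 s=-36.2 lat=-0.1 z=77.7 Fs=-9.2 Fl=3.9 Fz=-3.8 g 17.5 30.0
14.62 s=-34.2 lat=-0.1 z=77.8 Fs=-10.1 Fl=5.1 Fz=-2.9 g 17.4 30.0
14.75 s=-32.0 lat=-0.1 z=77.7 Fs=-8.8 Fl=4.8 Fz=-4.0 g 17.5 30.0
14.88 s=-29.8 lat=-0.1 z=77.7 Fs=-8.6 Fl=5.4 Fz=-4.5 g 17.7 30.0
15.0 s=-26.9 lat=-0.1 z=77.7 Fs=-1.7 Fl=6.2 Fz=-6.1 g 17.4 30.0
15.12 s=-24.5 lat=-0.0 z=77.7 Fs=-2.1 Fl=4.8 Fz=-5.3 g 17.1 30.0
15.25 s=-22.5 lat=-0.0 z=77.7 Fs=-1.2 Fl=5.3 Fz=-5.4 g 17.6 30.0
15.38 s=-20.4 lat=-0.1 z=77.7 Fs=-1.6 Fl=4.7 Fz=-5.4 g 17.4 30.0
```

```bash
(python3 -m crank '[[0.0004,-0.006,0,0,0,0],[0,-0.006,0,0,0,0],[0,-0.006,0,0,0,0],[0,-0.006,0,0,0,0],[0,-0.006,0,0,0,0]]';python3 -m crank '[[0,-0.006,0,0,0,0],[0,-0.006,0,0,0,0],[0,-0.006,0,0,0,0],[0,-0.006,0,0,0,0],[0,-0.006,0,0,0,0]]';python3 -m crank '[[0,-0.006,0,0,0,0],[0,-0.006,0,0,0,0],[0,-0.006,0,0,0,0],[0,-0.005,0,0,0,0],[0,-0.004,0,0,0,0]]';python3 -m crank '[[0,-0.003,0,0,0,0]]';python3 -m crank '[[0,-0.002,0,0,0,0]]';python3 -m crank '[[0,-0.0015,0,0,0,0]]';python3 -m crank '[[0,-0.0015,0,0,0,0]]';python3 -m crank '[[0,-0.001,0,0,0,0]]') | python3 f.py
```

```text
16.0 s=9.8 lat=-0.0 z=77.7 Fs=-2.6 Fl=3.1 Fz=-4.0 g 17.1 30.0
16.62 s=39.8 lat=-0.1 z=77.7 Fs=-2.0 Fl=3.3 Fz=-3.1 g 17.5 30.0
17.25 s=66.7 lat=0.1 z=77.7 Fs=-2.0 Fl=3.5 Fz=-2.6 g 17.2 30.0
17.38 s=69.6 lat=-0.0 z=77.7 Fs=-1.9 Fl=3.3 Fz=-2.6 g 17.3 30.0
17.5 s=71.5 lat=-0.0 z=77.7 Fs=-1.9 Fl=4.0 Fz=-2.7 g 17.4 30.0
17.62 s=72.9 lat=0.0 z=77.7 Fs=-2.7 Fl=3.4 Fz=-2.0 g 17.7 30.0
17.75 s=74.4 lat=0.0 z=77.7 Fs=-1.9 Fl=4.2 Fz=-1.6 g 17.5 30.0
17.88 s=75.4 lat=0.0 z=77.7 Fs=-2.0 Fl=3.8 Fz=-2.6 g 17.3 30.0
```

```bash
(python3 -m crank '[[0,-0.0015,0,0,0,0]]';python3 -m crank '[[0,-0.0015,0,0,0,0]]';python3 -m crank '[[0,-0.001,0,0,0,0]]';python3 -m crank '[[0,-0.001,0,0,0,0]]';python3 -m crank '[[0,-0.001,0,0,0,0]]';python3 -m crank '[[0,-0.001,0,0,0,0]]') | python3 f.py
```

```text
18.0 s=76.9 lat=-0.0 z=77.7 Fs=-2.0 Fl=3.9 Fz=-2.3 g 17.6 30.0
18.12 s=78.5 lat=0.0 z=77.7 Fs=-1.3 Fl=4.1 Fz=-1.7 g 17.3 30.0
18.25 s=79.5 lat=0.0 z=77.7 Fs=-1.5 Fl=3.9 Fz=-2.6 g 17.5 30.0
18.38 s=80.5 lat=0.0 z=77.8 Fs=-2.4 Fl=4.1 Fz=-1.8 g 17.3 30.0
18.5 s=81.4 lat=0.0 z=77.7 Fs=-1.9 Fl=4.3 Fz=-1.8 g 17.3 30.0
18.62 s=82.3 lat=-0.0 z=77.7 Fs=-3.2 Fl=3.8 Fz=-1.8 g 17.3 30.0
```

```bash
(python3 -m crank '[[0,-0.001,0,0,0,0]]';python3 -m crank '[[0,-0.0008,0,0,0,0]]';python3 -m crank '[[0,-0.0004,0,0,0,0],[0,0,0,0,0,0]]') | python3 f.py
```

```text
18.75 s=82.9 lat=0.0 z=77.7 Fs=-6.4 Fl=4.8 Fz=-1.5 g 17.5 30.0
18.88 s=83.3 lat=0.0 z=77.7 Fs=-6.0 Fl=4.1 Fz=0.3 g 17.6 30.0
19.12 s=83.6 lat=-0.0 z=77.7 Fs=-6.7 Fl=4.7 Fz=-0.7 g 17.5 30.0
```

```bash
(python3 -m crank '[[0.0004,0.003,0,0,0,0],[0,0.006,0,0,0,0],[0,0.006,0,0,0,0],[0,0.006,0,0,0,0],[0,0.006,0,0,0,0]]';python3 -m crank '[[0,0.006,0,0,0,0],[0,0.006,0,0,0,0],[0,0.006,0,0,0,0],[0,0.006,0,0,0,0],[0,0.006,0,0,0,0]]';python3 -m crank '[[0,0.006,0,0,0,0],[0,0.006,0,0,0,0],[0,0.006,0,0,0,0],[0,0.006,0,0,0,0],[0,0.006,0,0,0,0]]';python3 -m crank '[[0,0.004,0,0,0,0],[0,0.004,0,0,0,0],[0,0.004,0,0,0,0]]';
python3 -m crank '[[0,0.002,0,0,0,0]]';python3 -m crank '[[0,0.002,0,0,0,0]]';python3 -m crank '[[0,0.002,0,0,0,0]]';python3 -m crank '[[0,0.002,0,0,0,0]]';python3 -m crank '[[0,0.002,0,0,0,0]]';python3 -m crank '[[0,0.002,0,0,0,0]]';python3 -m crank '[[0,0.002,0,0,0,0]]') | python3 f.py
```

```text
19.75 s=57.3 lat=0.0 z=77.7 Fs=1.6 Fl=0.0 Fz=-1.4 g 17.4 30.0
20.38 s=27.2 lat=0.1 z=77.7 Fs=2.2 Fl=-3.0 Fz=1.2 g 17.6 30.0
21.0 s=-2.8 lat=0.0 z=77.7 Fs=2.9 Fl=-5.0 Fz=1.8 g 17.5 30.0
21.38 s=-14.8 lat=0.1 z=77.7 Fs=2.5 Fl=-5.0 Fz=2.4 g 17.4 30.0
21.5 s=-16.9 lat=0.1 z=77.7 Fs=1.4 Fl=-5.4 Fz=1.7 g 17.3 30.0
21.62 s=-18.8 lat=0.1 z=77.7 Fs=2.5 Fl=-5.0 Fz=2.0 g 17.3 30.0
21.75 s=-20.7 lat=0.1 z=77.7 Fs=1.8 Fl=-4.0 Fz=3.3 g 17.1 30.0
21.88 s=-22.8 lat=0.0 z=77.7 Fs=2.5 Fl=-4.5 Fz=2.9 g 16.9 30.0
22.0 s=-24.7 lat=0.0 z=77.7 Fs=2.4 Fl=-4.7 Fz=2.5 g 17.3 30.0
22.12 s=-26.8 lat=0.0 z=77.7 Fs=2.5 Fl=-4.7 Fz=2.9 g 17.8 30.0
22.25 s=-28.2 lat=0.1 z=77.7 Fs=7.1 Fl=-4.9 Fz=0.9 g 17.5 30.0
```

```bash
(python3 -m crank '[[-0.0004,0.002,0,0,0,0]]';python3 -m crank '[[0,0.002,0,0,0,0]]';python3 -m crank '[[0,0.002,0,0,0,0]]';python3 -m crank '[[0,0.002,0,0,0,0]]';python3 -m crank '[[0,0,0,0,0,0]]') | python3 f.py
```

```text
22.38 s=-29.3 lat=0.0 z=77.7 Fs=12.2 Fl=-2.3 Fz=-1.4 g 17.5 30.0
22.5 s=-30.7 lat=0.1 z=77.7 Fs=13.6 Fl=-3.0 Fz=-0.9 g 17.5 30.0
22.62 s=-32.7 lat=0.0 z=77.7 Fs=12.1 Fl=-3.7 Fz=-1.2 g 17.4 30.0
22.75 s=-34.9 lat=0.1 z=77.7 Fs=10.4 Fl=-4.2 Fz=0.0 g 17.3 30.0
22.88 s=-35.6 lat=0.1 z=77.7 Fs=7.0 Fl=-3.7 Fz=2.3 g 17.4 30.0
```

```bash
(python3 -m crank '[[0,0.002,0,0,0,0]]';python3 -m crank '[[-0.0003,-0.0008,0,0,0,0]]';python3 -m crank '[[0,0,0,0,0,0]]') | python3 f.py
```

```text
23.0 s=-37.0 lat=0.1 z=77.7 Fs=9.7 Fl=-3.7 Fz=-0.4 g 17.4 30.0
23.12 s=-37.3 lat=-0.0 z=77.7 Fs=1.6 Fl=-2.1 Fz=0.0 g 17.2 30.0
23.25 s=-37.4 lat=0.0 z=77.7 Fs=4.6 Fl=-1.6 Fz=-0.7 g 17.4 30.0
```

```bash
(python3 -m crank '[[0,0,0,0,0,0],[0,0,0,0,0,0],[0,0,0,0,0,0],[0,0,0,0,0,0],[0,0,0,0,0,0]]' 60;python3 -m crank '[[0,0,-0.005,0,0,0],[0,0,-0.03,0,0,0],[0,0,-0.05,0,0,0],[0,0,-0.055,0,0,0],[0,0,0,0,0,0]]';python3 -m crank '[[0,0,0,0,0,0],[0,0,0,0,0,0],[0,0,0,0,0,0]]') | python3 f.py; python3 w.py w3
python3 - <<'E'
from h import *
d=pickle.load(open("c0.pkl","rb"))
for n in d:
    c=bot.capture(n); cv2.imwrite(f"pics/{n}1.png",c["color"]);
E
```

```text
23.88 s=-37.7 lat=-0.3 z=77.7 Fs=0.2 Fl=0.4 Fz=-0.4 g 54.4 0.0
24.5 s=-36.8 lat=2.0 z=222.8 Fs=0.3 Fl=-0.3 Fz=1.0 g 54.7 0.0
24.88 s=-37.8 lat=-0.8 z=216.5 Fs=0.8 Fl=0.0 Fz=0.0 g 55.2 0.0
24.875 [538.6172566  -25.45540739 216.51710991] [ 3.14081077e+00  2.23936485e-03 -4.90256254e-01] [-1.89340994e-01  3.77626923e-01  1.49958288e+00 -8.70106086e-05
  1.26675334e+00  1.87173686e+00] [0.39118946 0.66733103 0.03739856]
```

View pics/w3.png

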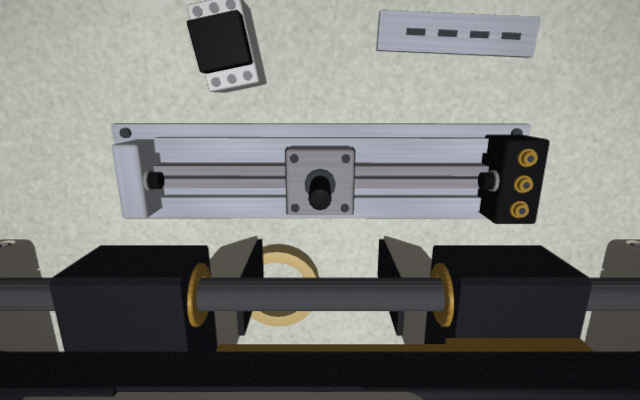

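View pics/side1.png

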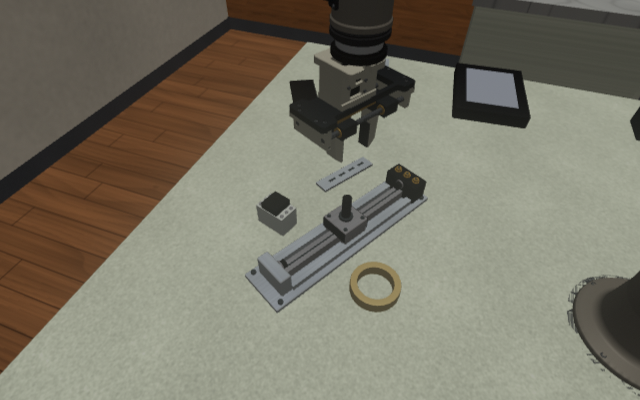

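The carriage stands midway with its post at (320,192), still in line with the tool. The gripper is clear of it and the bystanders are where they were.

```bash
python3 -c "
from plant import bot
print(bot.close_job())"
```

```text
the job is handed in; nothing more can be done
None
```

I pressed the carriage lightly against the port buffer, then the plain one (6–7 N each), felt the tight spot at about 122 mm of travel from the port end, and released the carriage within about 1 mm of its middle; the bystanders were untouched and the job was handed in at about 25 s.

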